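# Fit the air shutter slide under the bar of a blower

## Robot

A 7-joint arm with a two-finger parallel gripper is mounted at the origin on the work surface. World frame = base frame: x ahead of the robot, y to its left, z up, the work surface at z = 0. Lengths are in m, angles in rad, forces in N, time in s.
With the tool pointing down it reaches from about 0.4 to 0.875 m from the base axis. Payload 19.3 kg.
Tool frame: the origin (TCP) lies at the very end of the fingers, on their centre line; the grasp point (between the pads) lies bot.tcp_to_grasp behind it (bot.tcp_to_grasp is the distance from the TCP to the grasp point, in m); z points along the fingers, y is the direction in which the jaws open and shut (so a half turn about z gives the same grasp; the last joint's range is limited). The gripper opens to 85 mm and grips with 20 to 120 N. Pads are 22 mm wide; open, the fingers measure 114 mm over their backs; the gripper's body (76 mm by 85 mm) begins 54 mm behind the grasp point. The pads swing forward as they close: fully open they stand 13 mm farther back than shut.
Start: joints at [1.132, 0.521, -0.036, 1.599, 0.021, 1.021, -0.113], TCP at [0.225, -0.583, 0.231] pointing down, gripper open.
Joint ranges: [-2.91, 2.91], [-0.3, 2.13], [-1.5, 1.42], [0.17, 2.43], [-1.26, 4.41], [0.16, 1.93], [-2.52, 2.52]. Speed limits (rad/s): [1.89, 1.89, 2.39, 2.39, 3.01, 3.01, 3.01].

## Interface

Orientations are given as [roll, pitch, yaw] about the fixed x, y, z axes, in that order (R = Rz(yaw) Ry(pitch) Rx(roll)).
In Python, from workcell import bot gives the robot as it stands.
- The arm moves only by the tool servo_tool, never from a script. Its argument "targets" is a list of rows, each a list of 2 entries, a list of its own where there are three numbers: the shift along the tool's x, y, z in units of 0.05 m (1.0 is 0.05 m), then the turn about the tool's z in units of 5 degrees (1.0 is 5 degrees). A call has 1 to 12 rows; each row shifts and turns the commanded pose from where the row before left it, along the tool's axes as they then stand; what a row does not reach is not made up. A row lasts 1/8 s, in which the tool goes at most 62.5 mm and 10.7 degrees, less where a joint would pass 70% of its speed; a pose out of reach is approached as far as the arm can. A call with a number of a shift or a turn outside -1 to 1 is refused whole. A call with a gripper value outside its range is refused whole. "gripper" is the opening, from -1 (shut) to 1 (fully open), so that 0 is half open, set as the call begins (left out, the last holds). The fingers move at their own pace and stop on an object; "newtons" is the grip in N (left out, the last holds). Time passes only in rows, so rows that do not move let the fingers close. It gives the time, the measured TCP pose, the force and the opening at its end, in the units of the state.
- bot.observe(): the state, without advancing time (a new reading comes with each control period).
- bot.grab_frame(name): name is "scene" or "top" or "wrist"; returns the picture (384x512x3 uint8, blue, green, red); there is no depth.
- bot.get_calibration(name): a dict with "fx", "fy", "cx", "cy" (pixels), "pose" (4x4, takes a point from camera to world coordinates). Camera axes: x right, y up, looking along -z (the intrinsics and any distortion apply to the point x, -y, -z); pixel columns grow to the right and rows downward; lengths in m; the calibration is good to about 2 mm. A picture is of the moment at which its call begins: read the wrist's pose just before it. get_calibration takes no time and is no camera call; for the wrist camera it gives the pose at the moment of the call.
- bot.job_done(): hands the job in, once; it reports no verdict.
The state is a dict: "clock": time; "qpos": joint angles; "qd": joint speeds; "joint_efforts": joint torques, N m; "position": TCP position; "tool_rot": TCP orientation; "force": force on the tool from outside, world axes, zero at the start; "moment": the same for the moment, N m; "grip_width": finger opening in m.
Only numpy, scipy, OpenCV 4.12 (cv2) and the standard library are available. Lean on these libraries where they do the work, as an engineer would, in place of code of your own. Each camera call takes 0.05 s, during which the arm holds its last target.

## Task

On the repair bench, pick up the narrow aluminium shutter slide by its upright lug and push it level, plain end first, into the low slot under the steel bar in front of the blower until it is fully home against the stop, then let go of it. Leave the wider slide, which does not fit, where it lies.

Things in the scene. Friction and masses are not known exactly. Their poses are not given: they have to be found in the camera images.
- slide: the narrow slide (the right one), loose, bare aluminium, 0.2 to 0.35 kg: a flat plate 150 long (x) by 60 wide (y) by 8 mm thick, lying flat, with one upright lug on top. Origin: centre of the plate's underside. x points from the lug's end to the plain leading end (75 mm from the origin), z up.
- lug (a point): a point in the narrow slide's lug, 40 mm above the plate's underside, at x = -30 mm, y = 0 of the slide. The lug is a solid block 30 mm long (slide x), 14 mm thick (slide y), its top 56 mm above the plate's underside; pinch it across its 14 mm. Axes as the slide's.
- wide_slide: the wider slide (leave alone), loose, same aluminium and same lug, but its plate is 150 by 110 by 8 mm: too wide for the slot. Origin and axes as for the narrow slide. The two lie flat in either order.
- cradle: fixed blower unit. x: way of insertion; origin at bench level, 10 mm below the slide's origin when home. In mm: bed (x -100 to 85, 140 wide, top z 10); bar across at x 15 to 45, z 36 to 58; guide walls at y +-42, x 10 to 80, to z 36; stop face x 75, to z 36. Slot so 84 wide, 26 high, open above between bar and stop. Home, the lug stays before the bar. Blower x 85 to 315, 220 wide, 140 high.
There are look-alikes about, which are no part of the job. What is shaped like the slide but blue or turquoise is not meant.

How it is judged:
By the outcome, as a careful person would: the job done as asked, in the order asked, and still so for the second after the job is handed in, with the robot touching nothing.
It also fails if it takes over 43 s, if anything falls off the work surface, if the arm or the gripper's body presses on something with over 40 N, if the wrist force passes 120 N, or if a joint passes its speed limit or range.

## Working session

There is one attempt and no reset: what is moved stays moved. The work goes in short steps, Python scripts to look and compute and a tool call to move; the robot and the scene stay as the last step left them, time stands still between calls to the robot, and variables do not carry over. Pictures are saved under pics/ and viewed, and the job is handed in when it is done.

Besides the shell and the picture viewer there is one more tool, called after "Request:" as a command line: name --argument value ..., lists and objects as JSON in quotes. servo_tool: Moves the arm, as the interface text tells. Its arguments: {"type":"object","properties":{"targets":{"type":"array","items":{"type":"array"}},"gripper":{"type":"number"},"newtons":{"type":"number"}},"required":["targets"]}

```bash
mkdir -p pics; ls
python3 - <<'E'
from workcell import bot
import cv2, numpy as np
s=bot.observe(); print(s); print(bot.tcp_to_grasp)
for n in ("scene","top"):
    c=bot.get_calibration(n); print(n,{k:(np.round(v,4).tolist() if k=='pose' else v) for k,v in c.items()})
    cv2.imwrite(f"pics/{n}1.png",bot.grab_frame(n))
E
```

```text
pics
{'clock': 0.0, 'qpos': array([ 1.13179133,  0.52201359, -0.03635473,  1.59999348,  0.02118144,
        1.02108234, -0.1127881 ]), 'qd': array([-0.00074028,  0.00042635, -0.00020844, -0.00054706, -0.00129302,
       -0.00111205, -0.00016109]), 'joint_efforts': array([-1.15916373e-03, -9.27104115e+01,  1.97986543e+00, -3.69935632e+01,
        1.78296299e-02,  8.22744827e-03, -1.74156395e-05]), 'position': array([ 0.22518095, -0.58267345,  0.23073088]), 'tool_rot': array([-3.14048091e+00,  4.91986546e-05,  3.68820677e-01]), 'force': array([-0.13696168, -0.60402017,  0.122103  ]), 'moment': array([0.00935248, 0.00480894, 0.03137168]), 'grip_width': 0.08531819636498263}
0.0187
scene {'fx': 394.7414222549177, 'fy': 394.7414222549177, 'cx': 260.93379391610864, 'cy': 185.73094710931198, 'pose': [[0.0608, -0.6507, 0.7569, 1.5829], [0.9981, 0.0356, -0.0496, -0.2699], [0.0053, 0.7585, 0.6517, 0.908], [0.0, 0.0, 0.0, 1.0]]}
top {'fx': 426.2203676424614, 'fy': 426.2203676424614, 'cx': 256.3859079670664, 'cy': 191.89462149462776, 'pose': [[-0.0252, 0.9934, -0.1118, 0.4407], [-0.9996, -0.0238, 0.0141, -0.1752], [0.0113, 0.1121, 0.9936, 1.375], [0.0, 0.0, 0.0, 1.0]]}
```

View pics/scene1.png

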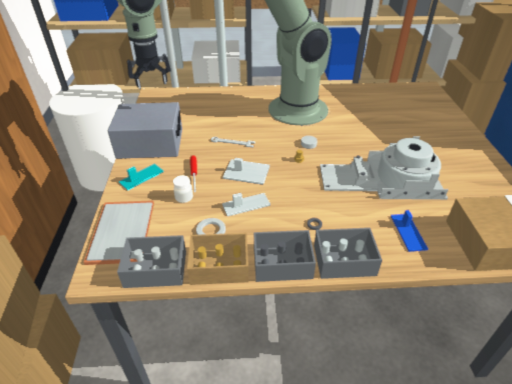

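View pics/top1.png

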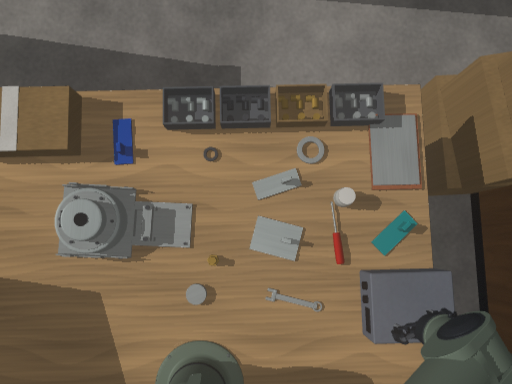

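The scene and top views show the narrow slide at about (277,184) in the top view, with its lug near (290,182). The wide slide is at (276,239), and the cradle is on the left with its bed at (170,225) and bar at (147,222). I'll zoom in to measure.

```bash
cat > h.py <<'E'
import numpy as np, cv2
from workcell import bot
def ray(c,u,v):
    d=np.array([(u-c['cx'])/c['fx'],-(v-c['cy'])/c['fy'],-1.]); P=c['pose']
    return P[:3,3],P[:3,:3]@d
def onz(c,u,v,z):
    o,d=ray(c,u,v); return o+d*(z-o[2])/d[2]
def proj(c,p):
    P=c['pose']; q=P[:3,:3].T@(np.asarray(p)-P[:3,3]); return c['cx']+c['fx']*q[0]/-q[2], c['cy']-c['fy']*q[1]/-q[2]
E
python3 - <<'E'
import cv2
i=cv2.imread('pics/top1.png')
a=cv2.resize(i[155:275,235:345],None,fx=5,fy=5,interpolation=cv2.INTER_CUBIC); cv2.imwrite('pics/a.png',a)
a=cv2.resize(i[175:270,45:205],None,fx=5,fy=5,interpolation=cv2.INTER_CUBIC); cv2.imwrite('pics/b.png',a)
i=cv2.imread('pics/scene1.png')
a=cv2.resize(i[135:215,310:455],None,fx=5,fy=5,interpolation=cv2.INTER_CUBIC); cv2.imwrite('pics/c.png',a)
E
```

```text
(no output)
```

View pics/a.png

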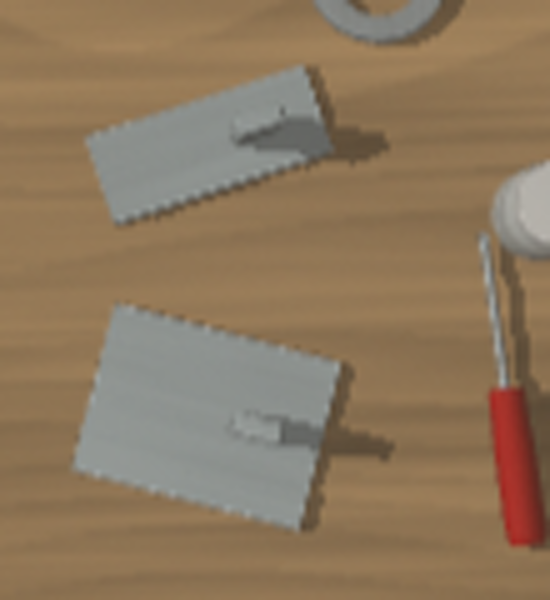

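View pics/b.png

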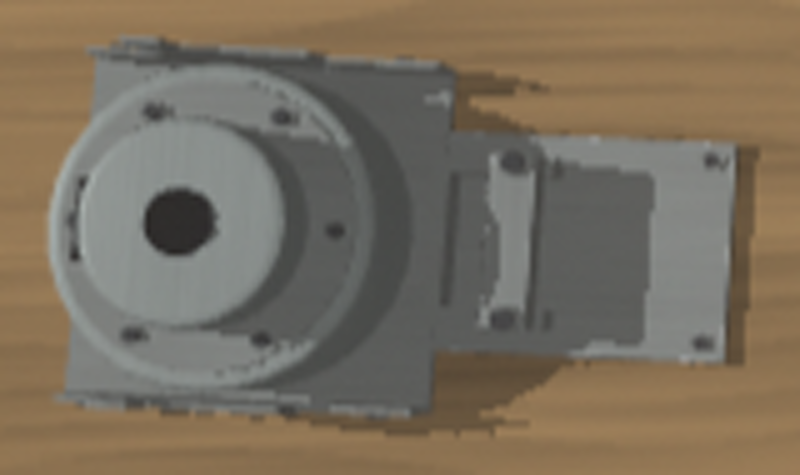

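View pics/c.png

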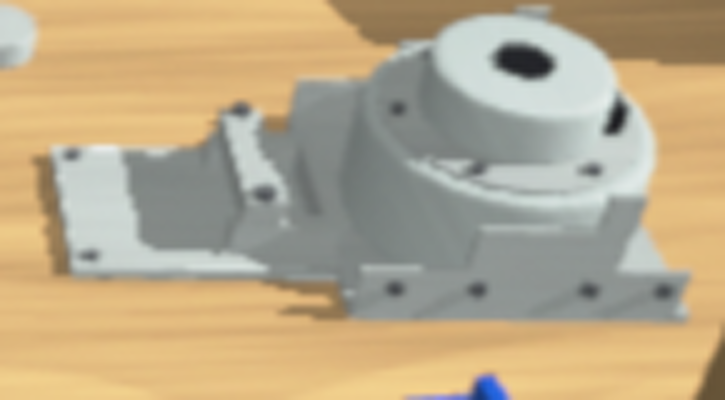

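```bash
cat > m.py <<'E'
from h import *
i=cv2.imread('pics/top1.png'); c=bot.get_calibration('top')
hsv=cv2.cvtColor(i,cv2.COLOR_BGR2HSV)
m=((hsv[...,1]<45)&(hsv[...,2]>60)).astype(np.uint8)
n,l,st,ce=cv2.connectedComponentsWithStats(m)
for k in range(1,n):
    if st[k,4]>300 and st[k,0]<330 and st[k,1]>150: print(k,st[k],ce[k])
for (u,v),z in (((265,184),.008),((265,239),.008)):
    k=l[v,u]; mm=(l==k).astype(np.uint8)
    mm=cv2.morphologyEx(mm,cv2.MORPH_CLOSE,np.ones((7,7),np.uint8))
    ct=max(cv2.findContours(mm,0,cv2.CHAIN_APPROX_NONE)[0],key=cv2.contourArea)[:,0,:]
    w=np.array([onz(c,a,b,z)[:2] for a,b in ct])
    r=cv2.minAreaRect((w*1000).astype(np.float32)); print('rect',r, cv2.boxPoints(r).round(0).tolist())
def cr(x,y,ox,oy): return (x+.5)/5-.5+ox,(y+.5)/5-.5+oy
print('narrow corners')
for p in ((305,66),(88,137),(118,224),(331,152)): print(onz(c,*cr(*p,235,155),.008)[:2].round(4))
print('lug top', [onz(c,*cr(*p,235,155),.056)[:2].round(4) for p in ((232,126),(283,108),(237,138))])
print('bed')
for p in ((736,145),(724,362),(460,132),(440,346)): print(onz(c,*cr(*p,45,175),.010)[:2].round(4))
print('bar top corners z58')
for p in ((490,153),(541,153),(528,327),(478,325)): print(onz(c,*cr(*p,45,175),.058)[:2].round(4))
E
python3 m.py
```

```text
24 [252 168  50  32 863] [276.32676709 183.54229432]
25 [  55  182  137   77 7811] [117.26539496 221.89181923]
29 [ 250  216   53   45 1631] [275.88412017 237.88841202]
33 [186 284  21  21 343] [195.78134111 293.89504373]
34 [266 288  56  24 329] [292.44680851 299.75379939]
39 [ 155  341   89   43 2358] [196.94868533 363.54495335]
rect ((620.773193359375, -260.17962646484375), (60.62445068359375, 149.64903259277344), 17.117382049560547) [[570.0, -198.0], [614.0, -341.0], [672.0, -323.0], [628.0, -180.0]]
rect ((445.6380310058594, -252.9148406982422), (149.65005493164062, 110.4651107788086), 73.80013275146484) [[372.0, -309.0], [478.0, -340.0], [520.0, -196.0], [413.0, -166.0]]
narrow corners
[ 0.6703 -0.3241]
[ 0.627  -0.1819]
[ 0.57   -0.1998]
[ 0.6135 -0.3389]
lug top [array([ 0.6253, -0.2718]), array([ 0.6359, -0.3041]), array([ 0.6177, -0.2747])]
bed
[0.5615 0.0135]
[0.4236 0.0222]
[0.5741 0.19  ]
[0.4382 0.2018]
bar top corners z58
[0.5559 0.1586]
[0.5552 0.1272]
[0.4485 0.1349]
[0.4505 0.1654]
```

Measured: the narrow slide's centre is at (0.621,-0.260) with yaw about 107°, so its lug is at (0.6295,-0.289). The cradle origin is at about (0.4996,0.1177) with yaw about 86°. I'll move over the lug first.

Request:
servo_tool --targets '[[[0.8, -0.214, 0], 0], [[0.8, -0.214, 0], 0], [[0.8, -0.214, 0], 0], [[0.8, -0.214, 0], 0], [[0.8, -0.214, 0], 0], [[0.8, -0.214, 0], 0], [[0.8, -0.214, 0], 0], [[0.8, -0.214, 0], 0], [[0.8, -0.214, 0], 0], [[0.8, -0.214, 0], 0], [[0.8, -0.214, 0], 0], [[0.8, -0.214, 0], 0]]' --gripper 0.2

```text
clock: 1.6
position: [0.6276, -0.2893, 0.2309]
tool_rot: [-3.141, 0.001, 0.369]
force: [-0.9, -0.4, -0.1]
grip_width: 0.0515
```

Request:
servo_tool --targets '[[[0, 0, 0], -1], [[0, 0, 0], -1], [[0, 0, 0], -1], [[0, 0, 0], -1], [[0, 0, 0], -1], [[0, 0, 0], -1], [[0, 0, 0], -1], [[0, 0, 0], -1], [[0, 0, 0], -1], [[0, 0, 0], -1], [[0, 0, 0], -1], [[0, 0, 0], -1]]'

```text
clock: 3.1
position: [0.6265, -0.2901, 0.2308]
tool_rot: [-3.141, -0.0, 1.419]
force: [-0.1, -0.2, -0.7]
grip_width: 0.0512
```

Request:
servo_tool --targets '[[[0, 0, 0], -1], [[0, 0, 0], -1], [[0, 0, 0], -1], [[0, 0, 0], -1], [[0, 0, 0], -1], [[0, 0, 0], -0.2], [[0, 0, 0], 0], [[0, 0, 0], 0]]'

```text
clock: 4.1
position: [0.6267, -0.2902, 0.2312]
tool_rot: [-3.141, -0.0, 1.869]
force: [-0.4, 0.4, 0.1]
grip_width: 0.0514
```

Run:
```python
from h import *
c=bot.get_calibration('wrist'); i=bot.grab_frame('wrist'); cv2.imwrite('pics/w1.png',i)
np.save('w1.npy',c,allow_pickle=True)
s=bot.observe(); print(s['position'],s['qpos'].round(2)); print(c['pose'].round(3),c['fx'],c['cx'],c['cy'])
d=np.array([np.cos(np.radians(107.1)),np.sin(np.radians(107.1))]); o=np.array([.6207,-.2602])
nn=np.array([-d[1],d[0]])
print([np.round(proj(c,[*(o+d*x*.001+nn*y*.001),z]),0) for x,y,z in ((-45,7,.056),(-15,7,.056),(-15,-7,.056),(-45,-7,.056),(75,30,.008),(75,-30,.008))])
```

```text
[ 0.62674717 -0.29012028  0.23128164] [ 0.62  0.66 -0.45  1.39  0.3   1.16  0.43]
[[ 0.956 -0.281 -0.079  0.607]
 [ 0.292  0.92   0.259 -0.225]
 [-0.    -0.271  0.963  0.373]
 [ 0.     0.     0.     1.   ]] 265.15501432697715 255.18705347099507 194.38931793988021
[array([252., 190.]), array([252., 166.]), array([263., 166.]), array([263., 190.]), array([234.,  90.]), array([280.,  90.])]
```

View pics/w1.png

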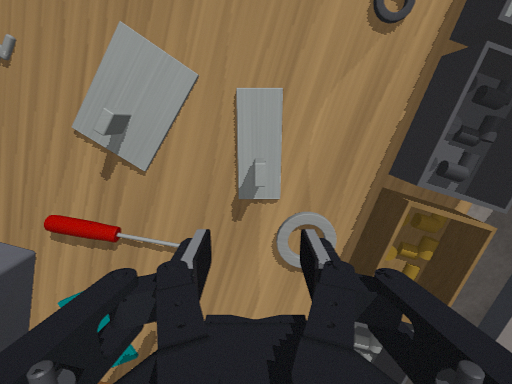

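Run:
```python
from h import *
i=cv2.imread('pics/w1.png'); c=np.load('w1.npy',allow_pickle=True).item()
cv2.imwrite('pics/w1c.png',cv2.resize(i[80:210,215:305],None,fx=4.5,fy=4.5,interpolation=cv2.INTER_CUBIC))
hsv=cv2.cvtColor(i,cv2.COLOR_BGR2HSV)
m=((hsv[...,1]<45)&(hsv[...,2]>60)).astype(np.uint8)
l=cv2.connectedComponents(m)[1]
mm=cv2.morphologyEx((l==l[120,260]).astype(np.uint8),cv2.MORPH_CLOSE,np.ones((9,9),np.uint8))
ct=max(cv2.findContours(mm,0,1)[0],key=cv2.contourArea)[:,0,:]
w=np.array([onz(c,a,b,.008)[:2]*1000 for a,b in ct],np.float32)
print(cv2.minAreaRect(w))
```

```text
((621.9632568359375, -256.0046081542969), (60.127384185791016, 147.5323944091797), 17.236299514770508)
```

View pics/w1c.png

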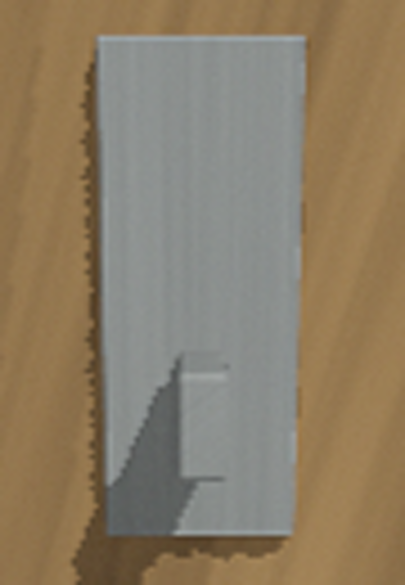

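The wrist view confirms it: the narrow plate's corners run from (237,88) to (280,199), with the lug top at about u 255-266, v 163-186. That is within 2-4 mm of the top-view estimate, so I'll use the mean and descend.

Request:
servo_tool --targets '[[[0.04, 0.09, 0.5], 0], [[0, 0, 0.6], 0], [[0, 0, 0.6], 0], [[0, 0, 0.6], 0], [[0, 0, 0.5], 0], [[0, 0, 0.4], 0], [[0, 0, 0.3], 0], [[0, 0, 0.3], 0], [[0, 0, 0.2], 0], [[0, 0, 0.2], 0], [[0, 0, 0], 0], [[0, 0, 0], 0]]'

```text
clock: 5.65
position: [0.6307, -0.287, 0.0217]
tool_rot: [3.141, 0.0, 1.87]
force: [0.9, 0.4, 0.4]
grip_width: 0.0512
```

Run:
```python
from h import *
i=bot.grab_frame('wrist'); cv2.imwrite('pics/w2.png',i); s=bot.observe(); print(s['position'],s['force'],s['grip_width'])
```

```text
[ 0.63076818 -0.28708619  0.02184147] [-0.60020993 -0.10703157 -0.94050491] 0.05163069733078622
```

View pics/w2.png

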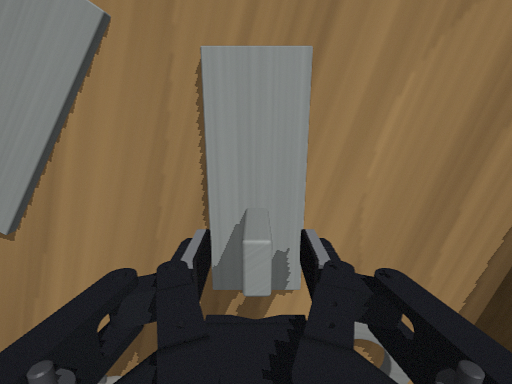

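The lug, at (257,250), is centred between the pads at (207,245) and (305,245). I'll close on it.

Request:
servo_tool --targets '[[[0, 0, 0], 0], [[0, 0, 0], 0], [[0, 0, 0], 0], [[0, 0, 0], 0], [[0, 0, 0], 0], [[0, 0, 0], 0], [[0, 0, 0], 0], [[0, 0, 0], 0]]' --gripper -1 --newtons 80

```text
clock: 6.7
position: [0.6307, -0.287, 0.0217]
tool_rot: [3.141, 0.0, 1.87]
force: [-0.1, 0.7, 5.6]
grip_width: 0.0132
```

Request:
servo_tool --targets '[[[0, 0, -0.2], 0], [[0, 0, -0.4], 0], [[0, 0, -0.4], 0], [[0, 0, -0.4], 0], [[0, 0, -0.2], 0], [[0, 0, 0], 0], [[0, 0, 0], 0]]'

```text
clock: 7.58
position: [0.6301, -0.2868, 0.1006]
tool_rot: [-3.141, -0.001, 1.87]
force: [0.1, -0.2, -3.3]
grip_width: 0.0126
```

Run:
```python
from h import *
i=bot.grab_frame('wrist'); cv2.imwrite('pics/w3.png',i); s=bot.observe(); print(s['position'],s['tool_rot'],s['force'],s['moment'],s['grip_width'])
```

```text
[ 0.63002113 -0.28679516  0.10047102] [-3.14062359e+00 -8.10162380e-04  1.86978334e+00] [-0.69234864  0.41391585 -3.41624662] [-0.05840471 -0.06227987 -0.02718756] 0.0131748974407369
```

View pics/w3.png

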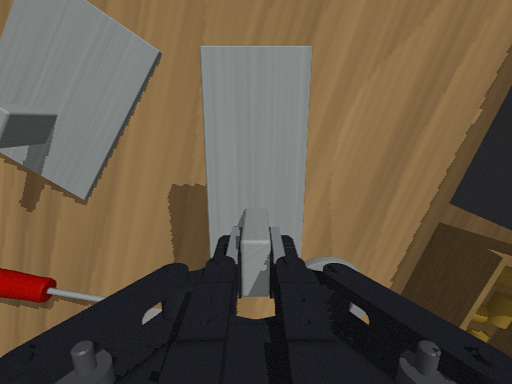

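The slide is held and lifted level: its leading edge stays at v=46 and the load is about 3.3 N. I'll turn it to the cradle's heading and carry it to just before the bar.

Request:
servo_tool --targets '[[[0, 0, 0], 0.6], [[0, 0, 0], 0.8], [[0, 0, 0], 0.8], [[0, 0, 0], 0.8], [[0, 0, 0], 0.8], [[0, 0, 0], 0.42], [[0, 0, 0], 0], [[0, 0, 0], 0]]'

```text
clock: 8.62
position: [0.6304, -0.2869, 0.1011]
tool_rot: [-3.141, -0.0, 1.503]
force: [-0.1, -0.1, -3.3]
grip_width: 0.0131
```

Request:
servo_tool --targets '[[[0.3, -0.18, 0], 0], [[0.5, -0.3, 0], 0], [[0.6, -0.36, 0], 0], [[0.6, -0.36, 0], 0], [[0.6, -0.36, 0], 0], [[0.6, -0.36, 0], 0], [[0.6, -0.36, 0], 0], [[0.6, -0.36, 0], 0], [[0.5, -0.3, 0], 0], [[0.4, -0.23, 0], 0], [[0, 0, 0], 0], [[0, 0, 0], 0]]'

```text
clock: 10.12
position: [0.491, -0.012, 0.1014]
tool_rot: [3.141, 0.0, 1.502]
force: [-0.5, -0.7, -2.8]
grip_width: 0.0132
```

Run:
```python
from h import *
c=bot.get_calibration('wrist'); i=bot.grab_frame('wrist'); cv2.imwrite('pics/w4.png',i); np.save('w4.npy',c,allow_pickle=True)
s=bot.observe(); print(s['position'],s['tool_rot'],s['force'],s['grip_width'],s['qpos'].round(2))
cv2.imwrite('pics/t4.png',bot.grab_frame('top'))
cv2.imwrite('pics/s4.png',bot.grab_frame('scene'))
i=cv2.imread('pics/t4.png'); cv2.imwrite('pics/t4c.png',cv2.resize(i[165:285,65:265],None,fx=4,fy=4,interpolation=cv2.INTER_CUBIC))
```

```text
[ 0.49104788 -0.01222731  0.10138847] [3.14120535e+00 1.65073698e-04 1.50107999e+00] [-0.43499283  0.40278139 -2.18870219] 0.013046795095203163 [ 0.16  0.53 -0.34  2.04  0.29  0.62 -0.44]
```

View pics/w4.png

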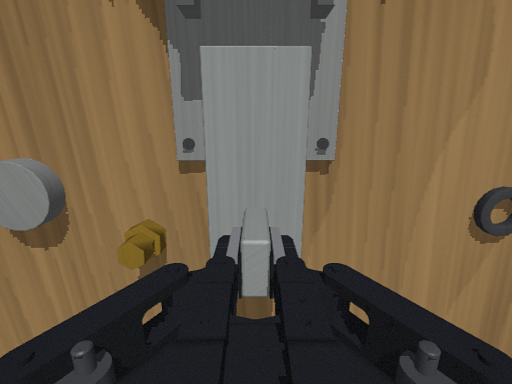

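View pics/t4c.png

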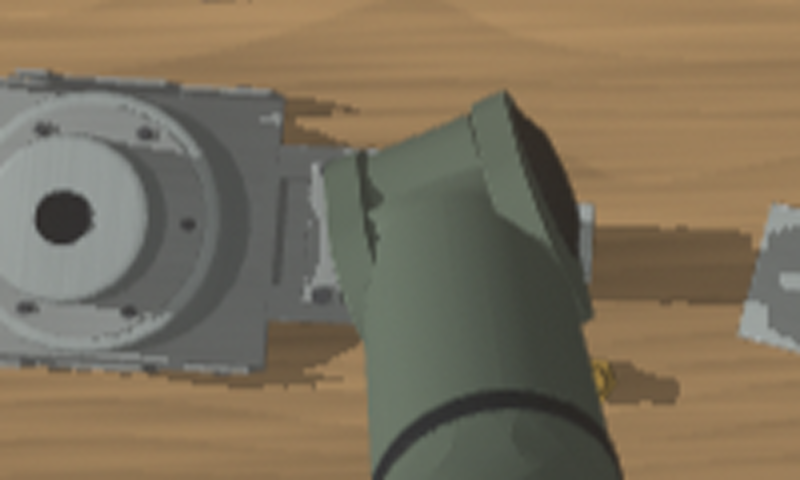

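View pics/s4.png

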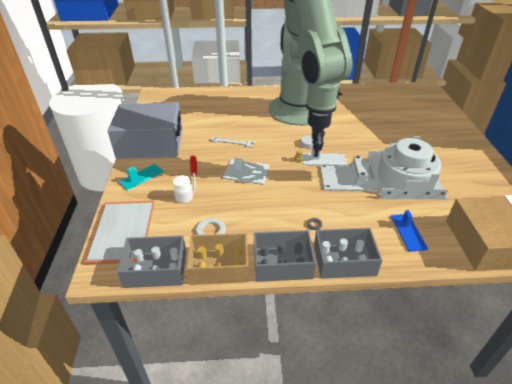

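Before the bar, the slide's front edges at u 201 and 312 sit symmetrically between the bed bolts at u 189 and 322, and the bed front edge is level at v=160. Heading and lateral position are both good. I'll lower to about 6 mm above the bed and check.

Request:
servo_tool --targets '[[[0, 0, 0.2], 0], [[0, 0, 0.3], 0], [[0, 0, 0.3], 0], [[0, 0, 0.25], 0], [[0, 0, 0.15], 0], [[0, 0, 0.07], 0], [[0, 0, 0], 0], [[0, 0, 0], 0]]'

```text
clock: 11.28
position: [0.4909, -0.0116, 0.0381]
tool_rot: [3.141, -0.0, 1.501]
force: [0.8, 0.8, -3.9]
grip_width: 0.0131
```

Run:
```python
from h import *
c=bot.get_calibration('wrist'); i=bot.grab_frame('wrist'); cv2.imwrite('pics/w5.png',i)
s=bot.observe(); print(s['position'],s['tool_rot'],s['force'],s['grip_width'])
i=bot.grab_frame('scene'); cv2.imwrite('pics/s5c.png',cv2.resize(i[110:220,280:460],None,fx=4,fy=4,interpolation=cv2.INTER_CUBIC))
o=np.array([.4996,.1177]);d=np.array([.0698,.9976]);n=np.array([-d[1],d[0]])
for p in ((-100,70,10),(-100,-70,10),(15,42,58),(15,-42,58)): print(p,np.round(proj(c,[*(o+d*p[0]/1e3+n*p[1]/1e3),p[2]/1e3]),0))
```

```text
[ 0.49089372 -0.01162118  0.03815122] [ 3.14099740e+00 -6.03290661e-05  1.50140221e+00] [-0.37424746  0.791535   -3.55049489] 0.013009388380158339
(-100, 70, 10) [147. 182.]
(-100, -70, 10) [360. 182.]
(15, 42, 58) [137. -97.]
(15, -42, 58) [368. -97.]
```

View pics/w5.png

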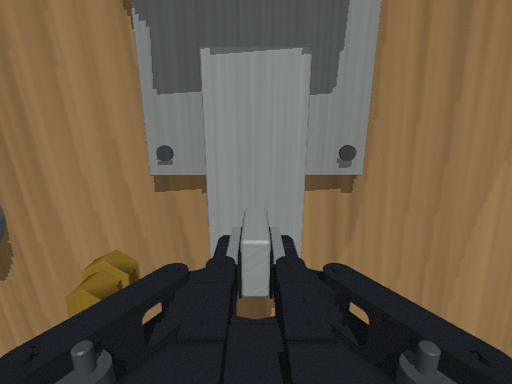

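View pics/s5c.png

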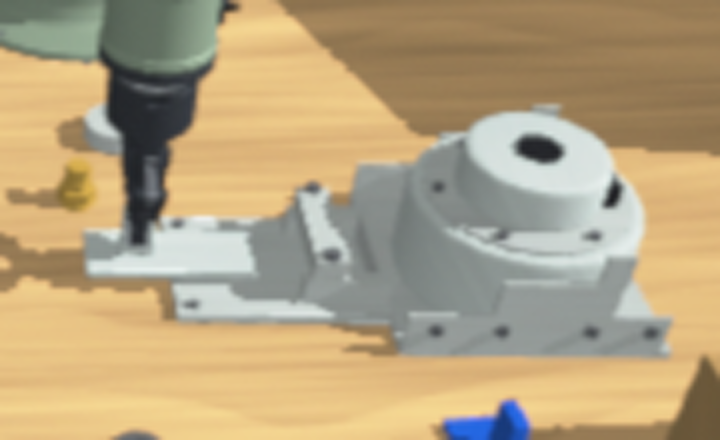

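Request:
servo_tool --targets '[[[0.1, 0, 0], 0], [[0.2, 0, 0], 0], [[0.2, 0, 0], 0], [[0.2, 0, 0], 0], [[0.2, 0, 0], 0], [[0.1, 0, 0], 0], [[0, 0, 0], 0]]'

```text
clock: 12.25
position: [0.4942, 0.0386, 0.0378]
tool_rot: [-3.142, -0.0, 1.502]
force: [0.5, 0.0, -4.0]
grip_width: 0.0132
```

Run:
```python
from h import *
cv2.imwrite('pics/w6.png',bot.grab_frame('wrist'))
s=bot.observe(); print(s['position'],s['tool_rot'],s['force'],s['moment'],s['grip_width'])
i=bot.grab_frame('scene'); cv2.imwrite('pics/s6c.png',cv2.resize(i[110:220,280:460],None,fx=4,fy=4,interpolation=cv2.INTER_CUBIC))
```

```text
[0.49411262 0.03815447 0.03778454] [-3.14151868e+00  1.90965055e-04  1.50152265e+00] [ 0.55394746  0.09762437 -3.30727386] [-0.11056236 -0.01175969  0.04003384] 0.013001363747427528
```

View pics/w6.png

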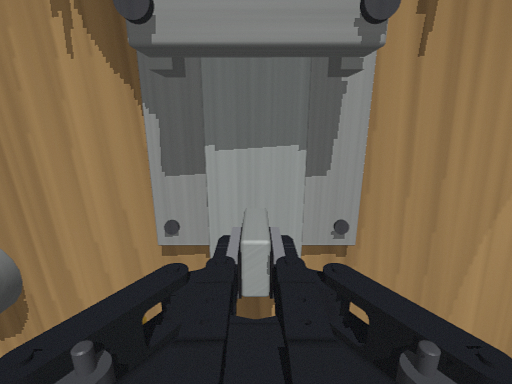

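View pics/s6c.png

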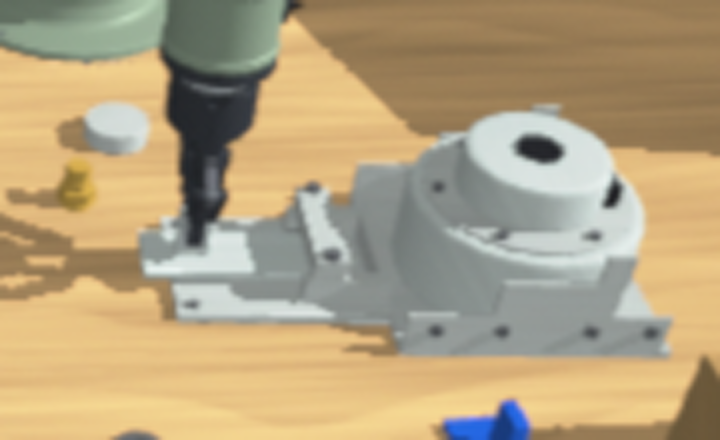

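The slide's tip has gone under the bar (front edge at v≈55), centred between the guide walls, with no contact force. I'll continue.

Request:
servo_tool --targets '[[[0.1, 0, 0], 0], [[0.2, 0, 0], 0], [[0.2, 0, 0], 0], [[0.15, 0, 0], 0], [[0.1, 0, 0], 0], [[0.05, 0, 0], 0], [[0, 0, 0], 0]]'

```text
clock: 13.22
position: [0.4969, 0.0782, 0.0378]
tool_rot: [-3.142, 0.0, 1.502]
force: [-0.1, 0.5, -3.6]
grip_width: 0.0129
```

Request:
servo_tool --targets '[[[0, 0, 0.03], 0], [[0, 0, 0.03], 0], [[0, 0, 0.02], 0], [[0.03, 0, 0], 0], [[0.03, 0, 0], 0], [[0, 0, 0], 0]]'

```text
clock: 13.98
position: [0.4972, 0.0814, 0.0339]
tool_rot: [3.141, -0.0, 1.502]
force: [-0.2, -0.2, -2.5]
grip_width: 0.0131
```

Request:
servo_tool --targets '[[[0.03, 0, 0], 0], [[0.03, 0, 0], 0], [[0.02, 0, 0], 0], [[0, 0, 0], 0]]'

```text
clock: 14.48
position: [0.4974, 0.0853, 0.0338]
tool_rot: [-3.142, -0.0, 1.502]
force: [-0.1, 0.3, -3.1]
grip_width: 0.0129
```

Request:
servo_tool --targets '[[[0.02, 0, 0], 0], [[0.02, 0, 0], 0], [[0, 0, 0], 0]]'

```text
clock: 14.85
position: [0.4975, 0.0873, 0.0338]
tool_rot: [-3.142, -0.0, 1.502]
force: [0.5, 0.2, -3.2]
grip_width: 0.0134
```

Request:
servo_tool --targets '[[[0.02, 0, 0], 0], [[0.02, 0, 0], 0], [[0, 0, 0], 0]]'

```text
clock: 15.22
position: [0.4977, 0.0893, 0.0338]
tool_rot: [-3.142, -0.0, 1.502]
force: [0.3, 0.8, -3.2]
grip_width: 0.0131
```

Run:
```python
from h import *
i=bot.grab_frame('wrist'); cv2.imwrite('pics/w7.png',i)
i=bot.grab_frame('top'); cv2.imwrite('pics/t7c.png',cv2.resize(i[190:260,95:215],None,fx=6,fy=6,interpolation=cv2.INTER_CUBIC))
print(bot.observe()['force'])
```

```text
[-0.7307276  -0.33795338 -2.86285547]
```

View pics/w7.png

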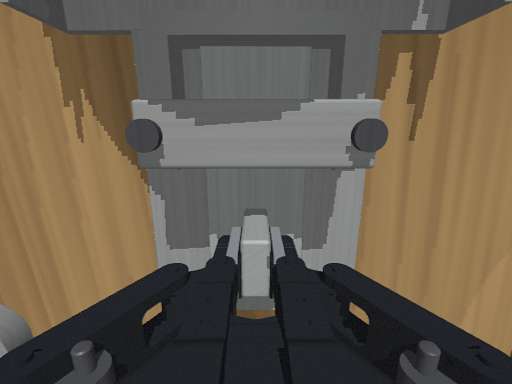

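View pics/t7c.png

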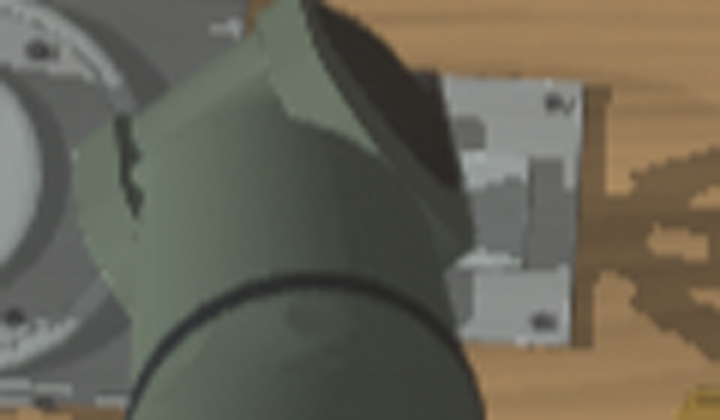

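The slide's front edge is visible beyond the bar at v≈47, and the stop's dark band runs from v 35 to 47. There is still no contact, so I'll keep pressing in small steps.

Request:
servo_tool --targets '[[[0.02, 0, 0], 0], [[0.02, 0, 0], 0], [[0, 0, 0], 0]]'

```text
clock: 15.7
position: [0.4978, 0.09, 0.0338]
tool_rot: [-3.141, 0.001, 1.501]
force: [0.9, -7.0, -0.6]
grip_width: 0.0132
```

Request:
servo_tool --targets '[[[0.02, 0, 0], 0], [[0.02, 0, 0], 0], [[0, 0, 0], 0]]'

```text
clock: 16.08
position: [0.4977, 0.0901, 0.0339]
tool_rot: [-3.141, 0.004, 1.499]
force: [-0.6, -18.2, 3.0]
grip_width: 0.0129
```

Contact with the stop is firm at 18 N, with motion stopped at y=0.090. I'll ease the push and lower onto the bed.

Request:
servo_tool --targets '[[[-0.04, 0, 0], 0], [[0, 0, 0.02], 0], [[0, 0, 0.02], 0], [[0, 0, 0], 0]]'

```text
clock: 16.58
position: [0.4978, 0.09, 0.0318]
tool_rot: [-3.141, 0.001, 1.501]
force: [0.5, -8.4, 0.8]
grip_width: 0.013
```

Request:
servo_tool --targets '[[[0, 0, 0.01], 0], [[0, 0, 0.01], 0], [[0, 0, 0], 0]]'

```text
clock: 16.95
position: [0.4978, 0.0899, 0.0316]
tool_rot: [3.142, 0.002, 1.5]
force: [-6.6, -10.8, 22.3]
grip_width: 0.0131
```

It is on the bed. I'll ease the downward load while keeping a light push, then release.

Request:
servo_tool --targets '[[[0, 0, -0.014], 0], [[0, 0, 0], 0], [[0, 0, 0], 0]]'

```text
clock: 17.32
position: [0.4978, 0.0899, 0.0316]
tool_rot: [-3.141, 0.002, 1.501]
force: [0.1, -9.1, 2.7]
grip_width: 0.0129
```

Request:
servo_tool --targets '[[[0, 0, 0], 0], [[0, 0, 0], 0], [[0, 0, 0], 0], [[0, 0, 0], 0], [[0, 0, 0], 0], [[0, 0, 0], 0]]' --gripper 0.0

```text
clock: 18.08
position: [0.4978, 0.0912, 0.0315]
tool_rot: [-3.142, -0.0, 1.501]
force: [-0.2, -0.1, 0.4]
grip_width: 0.0425
```

Run:
```python
from h import *
i=bot.grab_frame('wrist'); cv2.imwrite('pics/w8.png',i); s=bot.observe(); print(s['position'],s['force'],s['grip_width'],s['clock'])
```

```text
[0.4977896  0.09114892 0.03148289] [-3.49462365e-01 -1.77509749e+00 -1.69492276e-04] 0.04291470362566218 18.125
```

View pics/w8.png

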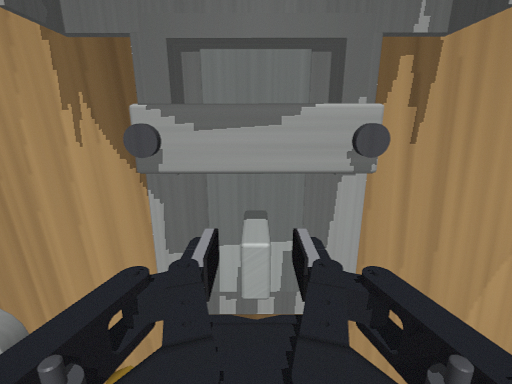

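Released. The lug stands free between the pads and the slide's front is at the stop band. I'll retract straight up, then back, and check.

Request:
servo_tool --targets '[[[0, 0, -0.2], 0], [[0, 0, -0.5], 0], [[0, 0, -0.7], 0], [[0, 0, -0.8], 0], [[0, 0, -0.6], 0], [[0, 0, -0.2], 0], [[0, 0, 0], 0]]'

```text
clock: 19.0
position: [0.4979, 0.091, 0.1818]
tool_rot: [3.141, -0.0, 1.501]
force: [0.8, -0.4, -0.5]
grip_width: 0.0427
```

Run:
```python
from h import *
c=bot.get_calibration('wrist'); i=bot.grab_frame('wrist'); cv2.imwrite('pics/w9.png',i); np.save('w9.npy',c,allow_pickle=True); s=bot.observe(); print(s['position'],s['force'],s['grip_width'],s['clock'])
```

```text
[0.49755882 0.0909742  0.1810814 ] [-0.98889102  0.8001554  -0.9866744 ] 0.0423563930607569 19.05
```

View pics/w9.png

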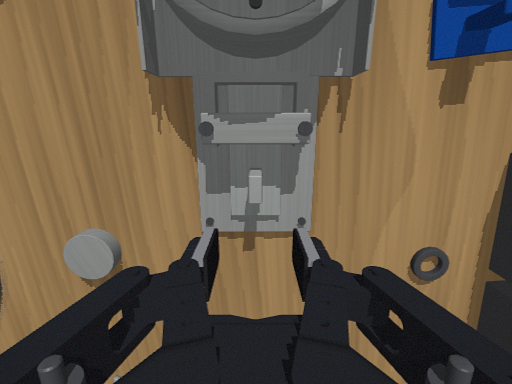

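Request:
servo_tool --targets '[[[-0.3, 0, 0], 0], [[-0.6, 0, 0], 0], [[-0.8, 0, 0], 0], [[-0.8, 0, 0], 0], [[-0.8, 0, 0], 0], [[-0.6, 0, 0], 0], [[-0.3, 0, 0], 0], [[0, 0, 0], 0]]'

```text
clock: 20.05
position: [0.4829, -0.119, 0.181]
tool_rot: [-3.141, -0.0, 1.5]
force: [1.1, 0.6, -0.0]
grip_width: 0.0427
```

Run:
```python
from h import *
i=bot.grab_frame('top'); cv2.imwrite('pics/t10.png',i); cv2.imwrite('pics/t10c.png',cv2.resize(i[180:265,95:205],None,fx=7,fy=7,interpolation=cv2.INTER_CUBIC))
i=bot.grab_frame('scene'); cv2.imwrite('pics/s10.png',i);cv2.imwrite('pics/s10c.png',cv2.resize(i[135:215,310:455],None,fx=5,fy=5,interpolation=cv2.INTER_CUBIC))
s=bot.observe(); print(s['position'],s['clock'])
```

```text
[ 0.48328122 -0.117323    0.18127901] 20.15
```

View pics/t10c.png

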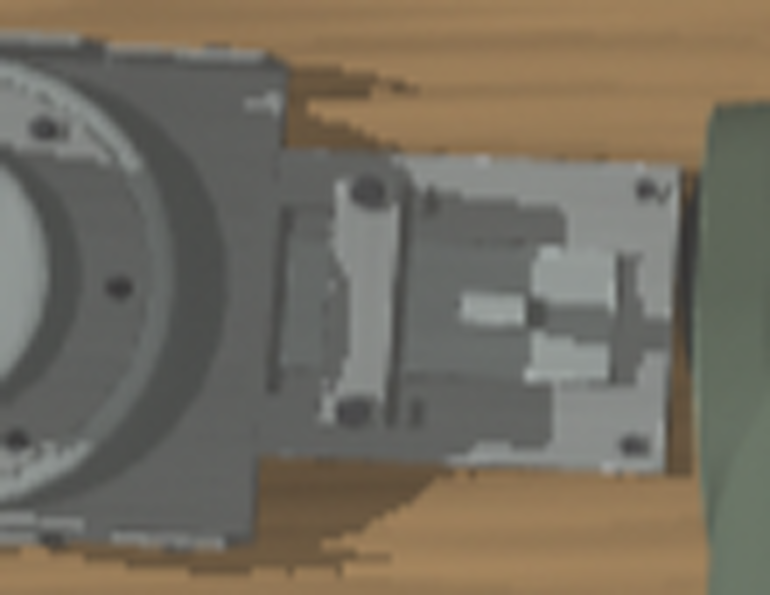

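View pics/s10c.png

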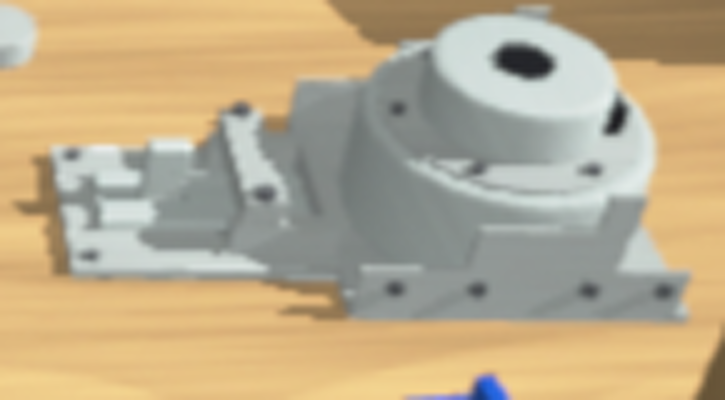

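Run:
```python
from h import *
c=bot.get_calibration('top')
cr=lambda x,y:((x+.5)/7-.5+95,(y+.5)/7-.5+180)
d=np.array([np.cos(np.radians(86)),np.sin(np.radians(86))])
f=[onz(c,*cr(*p),.010)[:2] for p in ((681,168),(664,472))]; b=[onz(c,*cr(*p),.018)[:2] for p in ((617,255),(609,382))]
print('top: bed front->slide rear mm',1000*(np.mean(b,0)-np.mean(f,0))@d, 'lateral',1000*(np.mean(b,0)-np.mean(f,0))@[-d[1],d[0]])
fa=np.degrees(np.arctan2(*(f[0]-f[1])[::-1])),np.degrees(np.arctan2(*(b[0]-b[1])[::-1])); print('angles',fa)
i=cv2.imread('pics/w9.png'); cv2.imwrite('pics/w9c.png',cv2.resize(i[70:245,185:330],None,fx=3.4,fy=3.4,interpolation=cv2.INTER_CUBIC))
```

```text
top: bed front->slide rear mm 25.763552532082656 lateral 1.0823405066809673
angles (np.float64(-3.66019632196415), np.float64(-3.9365445921206645))
```

View pics/w9c.png

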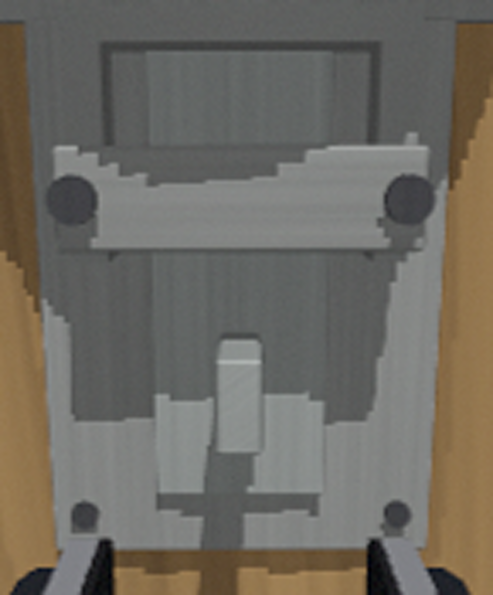

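The slide sits against the stop: in the wrist crop its front edge meets the stop line, and the rear edge is 25.8 mm from the bed front (nominal 25) with heading within 0.3°. The wide slide has not moved, so I'll hand in.

Run:
```python
from workcell import bot
bot.job_done(); print(bot.observe()['clock'])
```

```text
the job is handed in; nothing more can be done
the job is handed in; nothing more can be done
```

I picked up the narrow slide by its lug, carried it level to the cradle and pushed it plain end first under the bar. It went in until it stopped against the stop, with 18 N of push and no further travel. I then lowered it onto the bed, let go, backed the arm away and handed the job in at about 20 s.

- **Fully home:** after release, the top camera put the slide's rear edge 25.8 mm from the bed front, where 25 mm is nominal. It is about 1 mm off centre and within 0.3° of the cradle's heading. The wrist picture taken just after release shows its front edge against the stop.
- **Forces:** the largest I saw on the wrist was about 26 N, when it touched down on the bed.
- **Camera disagreement:** the wrist and top cameras differed by about 4 mm along the slide. I used the mean for the grasp, and contact with the stop set the final position.
- **Wide slide:** I never touched it. I didn't re-measure it at the end; the later pictures I viewed in passing showed nothing amiss.

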